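# Roll the pile gauge's adjuster wheel until the cheek meets the mark

### The job

Set the bookbinder's pile gauge for the next batch of books: lay a fingertip on top of the knurled wheel at the end of the gauge and roll it, stroke after stroke, until the gap has closed so far that the edge of the sliding cheek's steel index foot stands on the middle of the scribed gauge line (within 2 mm). Work the wheel only: do not push the sliding cheek itself, do not run the cheek far past the line, and leave everything else on the table lying where it is. Finish with the hand clear.

Things in the scene. Friction and masses are not known exactly. Their poses are not given: they have to be found in the camera images.
- press: The pile gauge: iron bed, 315 mm long (y), 110 mm wide (x), 14 mm thick, fixed on the table; upright wooden fixed cheek at its -y end, sliding cheek in the middle (tops 85 mm above the table), the wheel at its +y end, the last two on a steel deck on rubber feet. Origin: on the table, mid-width, 140 mm from the -y end. z up; the gap closes as the sliding cheek goes to -y.
- wheel_top (a point): Highest point of the unpressed knurled steel wheel, 74 mm above the table; does not move when the wheel is pressed. Axes of the gauge. Wheel 56 mm in diameter, 18 mm wide, axle level along x. Iron side plates (12 to 26 mm to either side in x, 90 mm long) end 14 mm lower. Dragging the wheel's top to -y closes the gap, to +y opens it; about 1 N at the rim turns it; it stays where left.
- deck (a joint): How far the springy deck, with the wheel, its side plates and the sliding cheek, is pressed down, in m: 0 free, at most 0.005. About 2 N starts it, about 5 N at 0.0035, then solid at 0.005. The fingertip turns the wheel by friction, so press it down a few mm while stroking.
- wheel (a joint): Turn of the adjuster wheel in rad, growing as the gap closes, stops at 0 and 7.5. One rad (28 mm of rim) moves the sliding cheek by 10 mm through a rack.
- jaw_edge (a point): Edge of the sliding cheek that faces the fixed cheek, taken on top of the steel index foot (20 x 24 mm, 4 mm thick) low on the cheek's side away from the robot, 33 mm above the table. The foot's edge is flush with the cheek's inner face. Axes of the gauge; it travels to -y as the gap closes.
- gauge_mark (a point): The gauge mark: middle of the dark line, 3 mm wide, running along x on a small aluminium plate (22 x 34 mm) on the bed's side away from the robot, 22.5 mm above the table. Axes of the gauge. The cheek is at the mark when jaw_edge has the same y in these axes; at the start it is 16 to 56 mm to the +y side.
- jaw: The sliding wooden cheek, 74 by 26 mm, top 85 mm above the table, with index foot and rack rod; not to be touched. Origin: on the table's level, at its inner face, mid-bed; axes of the gauge.
- wheel_hub (a point): Centre of the wheel, 46 mm above the table when unpressed; turns with the wheel about x.
- eraser: White eraser 45 x 22 x 14 mm, loose, on the robot's side of the gauge. Origin: centre of its underside.
- weight: Small brass weight with a knob, 44 mm across, 47 mm high, loose, standing beyond the gauge. Origin: centre of its underside.
- glue_jar: Closed jar, 60 mm across, 75 mm high, loose, beyond the gauge. Origin: centre of its underside.
- folder: Flat bone folder 22 x 140 x 5 mm, loose, on the robot's side of the gauge, long side along its y. Origin: centre of its underside.
- book_block: Loose book, 150 x 210 x 22 mm, at the left. Origin: centre of its underside.
- brush: Glue brush with wooden handle lying along its x, at the right, loose. Origin: its underside.
- pin_block: Small light wooden block 50 x 50 x 30 mm, at the left, loose. Origin: centre of its underside.

How it is judged:
By the outcome, as a careful person would: the job done as asked, in the order asked, and still so for the second after the job is handed in, with the robot touching nothing.
It also fails if it takes over 48 s, if anything falls off the work surface, if the arm or the gripper's body presses on something with over 40 N, if the wrist force passes 120 N, or if a joint passes its speed limit or range.

### The arm

A 7-joint arm with a two-finger parallel gripper is mounted at the origin on the work surface. World frame = base frame: x ahead of the robot, y to its left, z up, the work surface at z = 0. Lengths are in m, angles in rad, forces in N, time in s.
With the tool pointing down it reaches from about 0.4 to 0.85 m from the base axis. Payload 4.5 kg.
Tool frame: the origin (TCP) lies at the very end of the fingers, on their centre line; the grasp point (between the pads) lies 19 mm behind it; z points along the fingers, y is the line along which they close (so a half turn about z gives the same grasp; the last joint's range is limited). The gripper opens to 85 mm and grips with 20 to 120 N. Pads are 22 mm wide; open, the fingers measure 114 mm over their backs; the gripper's body (76 mm by 85 mm) begins 54 mm behind the grasp point. The pads swing forward as they close: fully open they stand 13 mm farther back than shut.
Start: joints at [1.248, 0.689, -0.195, 1.565, 0.157, 0.902, -0.215], TCP at [0.218, -0.586, 0.231] pointing down, gripper open.
Joint ranges: [-3.01, 3.01], [-0.46, 2.08], [-1.47, 1.51], [0.13, 2.56], [-1, 4.14], [0.04, 2.09], [-2.66, 2.66]. Speed limits (rad/s): [2.57, 2.57, 3.14, 3.14, 3.14, 3.14, 3.14].

### API

Orientations are given as [roll, pitch, yaw] about the fixed x, y, z axes, in that order (R = Rz(yaw) Ry(pitch) Rx(roll)).
In Python, from workcell import ctrl, vision, job gives the robot as it stands. The module is installed in compiled form; this text tells all that it offers.
- The arm moves only by the shell command python3 -m inch 'ROWS'. ROWS is JSON, a list of rows, each a list of 7 numbers: the shift along the tool's x, y, z in m, then the turn, a rotation vector about the tool's x, y, z in rad, then the closure, from -1 (fully open) to 1 (shut). A call has 1 to 8 rows; each row is the pose to reach, as a shift and turn from the pose commanded when the call began, along the tool's axes at that moment; what a row does not reach only later rows make up. A row lasts 1/10 s, in which the tool goes at most 50 mm and 8.59 degrees, less where a joint would pass 70% of its speed; a pose out of reach is approached as far as the arm can. A call with a gripper value outside its range is refused whole. The fingers move at their own pace and stop on an object; the grip force is fixed at half the most. Time passes only in rows, so rows that repeat a pose let the fingers close. It gives the time, the measured TCP pose, the force, the opening and the grip force at its end, in the units of the state.
- ctrl.state(): the state, without advancing time (a new reading comes with each control period).
- vision.camera(name): name is "side" or "top"; returns the picture (420x560x3 uint8, red, green, blue); there is no depth.
- vision.camera_params(name): a dict with "fx", "fy", "cx", "cy" (pixels), "origin" and "attitude" of the camera in the world. Camera axes: x right, y down, z forward; pixel columns grow to the right and rows downward; lengths in m; the calibration is good to about 2 mm. A picture is of the moment at which its call begins. camera_params takes no time and is no camera call.
- job.sign_off(): hands the job in; it is judged then, once.
The state is a dict: "clock": time; "q": joint angles; "dq": joint speeds; "joint_torque": joint torques, N m; "position": TCP position; "eef_rot": TCP orientation; "wrist_force": force on the tool from outside, world axes, zero at the start; "ft_torque": the same for the moment, N m; "grip_width": finger opening in m; "grasp_force": force on a finger pad.
Only numpy, scipy, OpenCV 4.12 (cv2) and the standard library are available. Lean on these libraries where they do the work, as an engineer would, in place of code of your own. Each camera call takes 0.05 s, during which the arm holds its last target. There are 200 camera calls.

## Working session

There is one attempt and no reset: what is moved stays moved. The work goes in short steps, Python scripts to look and compute and a shell command to move; the robot and the scene stay as the last step left them, time stands still between calls to the robot, and variables do not carry over. Pictures are saved under pics/ and viewed, at most 10 in all, crops included, and the job is handed in when it is done.

```bash
mkdir -p pics; python3 - <<'E'
from workcell import ctrl, vision
import cv2, numpy as np
for n in("side","top"):
    im=vision.camera(n); cv2.imwrite(f"pics/{n}0.png",im[...,::-1])
    p=vision.camera_params(n); print(n,p)
s=ctrl.state(); print({k:s[k] for k in("clock","position","eef_rot","wrist_force","grip_width")})
E
```

```text
side {'fx': 471.5587652779815, 'fy': 471.5587652779815, 'cx': 278.96879133460624, 'cy': 216.30655325850972, 'origin': array([0.28532051, 0.87912501, 1.01774466]), 'attitude': array([-2.382583  ,  0.00426391, -2.84385955])}
top {'fx': 463.08431321730177, 'fy': 463.08431321730177, 'cx': 282.5692988785681, 'cy': 206.97135160382828, 'origin': array([0.34110762, 0.02335827, 1.21076202]), 'attitude': array([-2.97756224,  0.01855129, -1.59550377])}
{'clock': 0.1, 'position': array([ 0.21807423, -0.58508898,  0.23053132]), 'eef_rot': array([-3.13988174e+00,  1.03605685e-04,  3.56903841e-01]), 'wrist_force': array([-1.28300991, -0.1175674 ,  0.29761266]), 'grip_width': 0.08529629940495267}
```

View pics/side0.png

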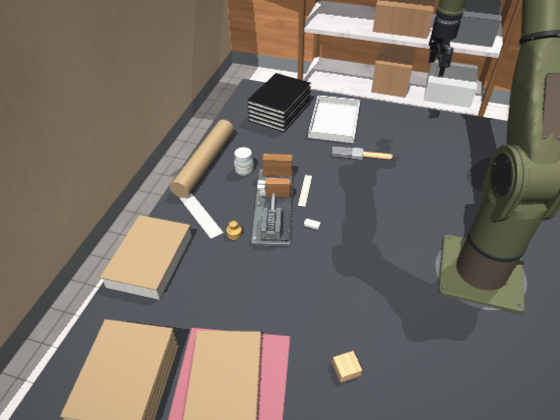

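View pics/top0.png

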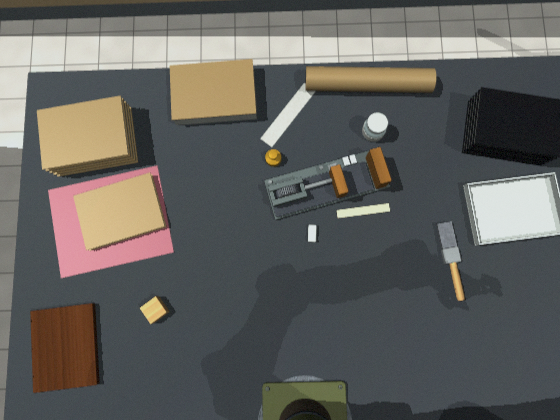

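The gauge lies at about (265–395, 150–215) in the top picture, with its wheel at the left end near (288,188). In the side picture the wheel is near (271,222). I'll enlarge both.

```bash
python3 - <<'E'
import cv2,numpy as np
a=cv2.imread("pics/top0.png")[140:225,255:400]; b=cv2.imread("pics/side0.png")[145:250,235:315]
cv2.imwrite("pics/c1.png",cv2.resize(a,None,fx=5.5,fy=5.5,interpolation=cv2.INTER_CUBIC))
cv2.imwrite("pics/c2.png",cv2.resize(b,None,fx=5.5,fy=5.5,interpolation=cv2.INTER_CUBIC))
E
```

```text
(no output)
```

View pics/c1.png

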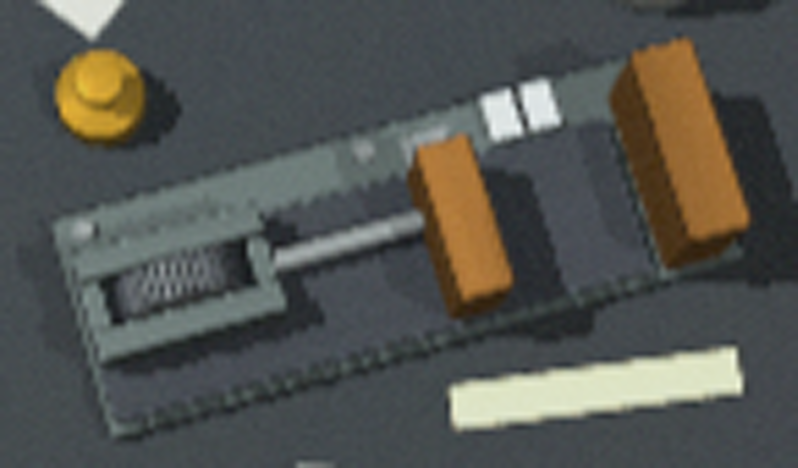

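View pics/c2.png

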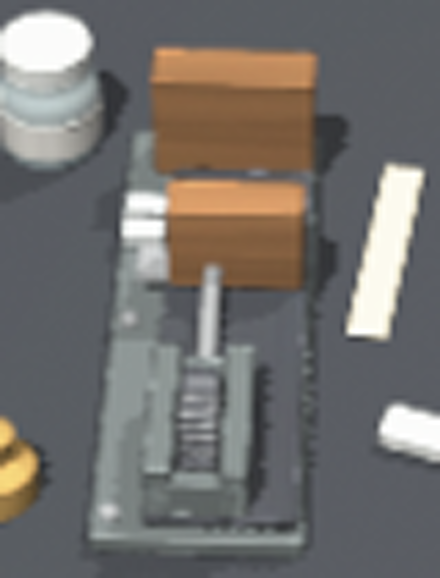

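The crops show, in crop pixels: the scribed line at c1 (521,107) and c2 (145,214), and the foot edge at about c1 (455,130) and c2 (152,247). The wheel housing is centred at about c1 (181,288).

```bash
cat > h.py <<'E'
import numpy as np
from workcell import vision
from scipy.spatial.transform import Rotation as R
def ray(n,u,v,z):
    p=vision.camera_params(n); d=R.from_euler('xyz',p['attitude']).apply([(u-p['cx'])/p['fx'],(v-p['cy'])/p['fy'],1])
    o=p['origin']; return o+d*(z-o[2])/d[2]
def pix(n,X):
    p=vision.camera_params(n); c=R.from_euler('xyz',p['attitude']).inv().apply(np.array(X)-p['origin'])
    return np.array([p['fx']*c[0]/c[2]+p['cx'],p['fy']*c[1]/c[2]+p['cy']])
T=lambda x,y,z:ray('top',255+(x+.5)/5.5-.5,140+(y+.5)/5.5-.5,z)
S=lambda x,y,z:ray('side',235+(x+.5)/5.5-.5,145+(y+.5)/5.5-.5,z)
E
python3 - <<'E'
from h import *
np.set_printoptions(precision=4,suppress=True)
A=T(57,218,.014);B=T(115,428,.014);C=T(742,250,.014)
print(A,B,C,np.linalg.norm(A-B),np.linalg.norm(C-B))
print('side bed',S(93,535,.014),S(303,540,.014))
d=B-C; print('yaw from bed long',np.arctan2(-d[0],d[1]), 'short',np.arctan2((A-B)[1],(A-B)[0]))
print('line',T(521,107,.0225),S(145,214,.0225))
print('foot',T(455,130,.033),S(152,247,.033))
print('plates ctr',T(181,288,.06),S(197,411,.06))
print('jaw inner top',T(470,137,.085),T(512,285,.085))
yaw=np.arctan2(-d[0],d[1]); 
ey=np.array([-np.sin(yaw),np.cos(yaw),0]); ex=np.array([np.cos(yaw),np.sin(yaw),0])
O=(A+B)/2-ey*.175; print('origin',O)
for n,p in dict(plT=T(181,288,.06),plS=S(197,411,.06),line=T(521,107,.0225),foot=T(455,130,.033),lineS=S(145,214,.0225),footS=S(152,247,.033),jaw=(T(470,137,.085)+T(512,285,.085))/2).items(): print(n,(p-O)@ex,(p-O)@ey)
E
```

```text
[0.6155 0.0855 0.014 ] [0.5126 0.0598 0.014 ] [ 0.5903 -0.2419  0.014 ] 0.10599637941429826 0.3115027947104
side bed [0.6133 0.0863 0.014 ] [0.5104 0.0586 0.014 ]
yaw from bed long 0.2521136479686205 short 0.24451178426003695
line [ 0.6616 -0.1388  0.0225] [ 0.6614 -0.1406  0.0225]
foot [ 0.6484 -0.1055  0.033 ] [ 0.6451 -0.1054  0.033 ]
plates ctr [0.5703 0.0266 0.06  ] [0.5751 0.0297 0.06  ]
jaw inner top [ 0.6314 -0.1065  0.085 ] [ 0.5624 -0.1222  0.085 ]
origin [ 0.6077 -0.0968  0.014 ]
plT -0.005455970829629434 0.12883466814667416
plS 6.242947551679618e-05 0.13069471919566275
line 0.041735692298473556 -0.05404791987528776
foot 0.037284405241014354 -0.018574161374097963
lineS 0.04106771643247174 -0.055752510337157446
footS 0.03410194219677899 -0.017616335990651665
jaw -0.014804503083300152 -0.014277422060625586
```

```bash
python3 -m inch '[[0.545,-0.454,0,0,0,0.107,1],[0.545,-0.454,0,0,0,0.107,1],[0.545,-0.454,0,0,0,0.107,1],[0.545,-0.454,0,0,0,0.107,1],[0.545,-0.454,0,0,0,0.107,1],[0.545,-0.454,0,0,0,0.107,1],[0.545,-0.454,0,0,0,0.107,1],[0.545,-0.454,0,0,0,0.107,1]]'; python3 - <<'E'
from workcell import ctrl
s=ctrl.state();print(s["position"],s["eef_rot"])
E
```

```text
clock: 0.9
position: [0.4174, -0.2365, 0.2312]
eef_rot: [-3.141, 0.0, 0.25]
wrist_force: [1.0, -0.2, -0.7]
grip_width: -0.0002
grasp_force: 0.0
[ 0.41738585 -0.23654227  0.23117055] [-3.14146712e+00  2.50691917e-04  2.49623607e-01]
```

```bash
python3 -m inch '[[0.04,-0.04,0.01,0,0,0,1],[0.07,-0.08,0.02,0,0,0,1],[0.11,-0.12,0.04,0,0,0,1],[0.15,-0.15,0.06,0,0,0,1],[0.18,-0.19,0.09,0,0,0,1],[0.21,-0.23,0.12,0,0,0,1],[0.21,-0.23,0.12,0,0,0,1],[0.21,-0.23,0.12,0,0,0,1]]'; python3 - <<'E'
from h import *
import cv2
from workcell import ctrl
for n,(r0,r1,c0,c1) in dict(top=(140,225,255,400),side=(145,250,235,315)).items():
    im=vision.camera(n)[...,::-1]; cv2.imwrite(f"pics/{n}1.png",im)
a=cv2.resize(cv2.imread("pics/top1.png")[140:225,255:400],None,fx=3.2,fy=3.2,interpolation=2)
b=cv2.resize(cv2.imread("pics/side1.png")[145:250,235:315],None,fx=4,fy=4,interpolation=2)
o=np.zeros((430,800,3),np.uint8);o[:a.shape[0],:a.shape[1]]=a;o[:420,470:790]=b
cv2.imwrite("pics/m1.png",o)
s=ctrl.state();print(s["position"],s["wrist_force"])
E
```

```text
clock: 1.7
position: [0.5635, 0.0438, 0.1084]
eef_rot: [-3.137, 0.001, 0.259]
wrist_force: [-0.8, 0.0, -0.3]
grip_width: 0.0002
grasp_force: 0.0
[0.56288723 0.03708944 0.11041389] [-0.57129464 -0.38468384  0.77481025]
```

View pics/m1.png

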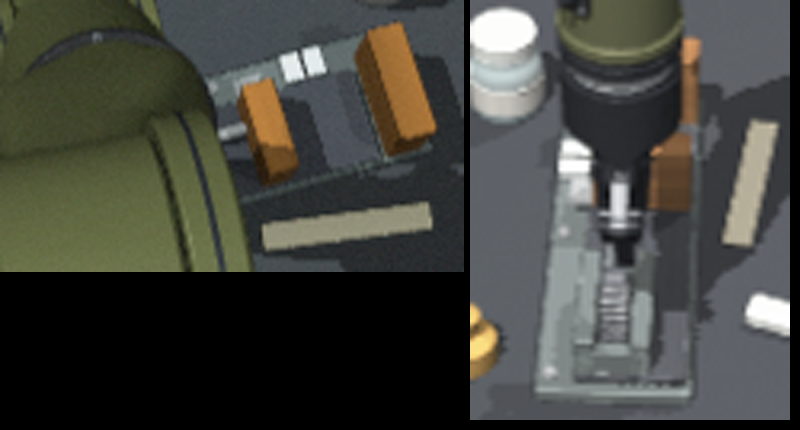

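```bash
python3 -m inch '[[0.008,-0.003,0.012,0,0,0,1],[0.008,-0.003,0.024,0,0,0,1],[0.008,-0.003,0.034,0,0,0,1],[0.008,-0.003,0.036,0,0,0,1],[0.008,-0.003,0.038,0,0,0,1],[0.008,-0.003,0.04,0,0,0,1],[0.008,-0.003,0.04,0,0,0,1]]'
```

```text
clock: 2.5
position: [0.57, 0.0409, 0.0715]
eef_rot: [3.141, 0.001, 0.25]
wrist_force: [-2.0, -0.6, 3.5]
grip_width: 0.0002
grasp_force: 1.6
```

```bash
python3 -m inch '[[0,0.003,0.001,0,0,0,1],[0,0.007,0.001,0,0,0,1],[0,0.011,0.001,0,0,0,1],[0,0.015,0.001,0,0,0,1],[0,0.019,0.001,0,0,0,1],[0,0.022,0.001,0,0,0,1],[0,0.025,0.001,0,0,0,1],[0,0.025,0.001,0,0,0,1]]'; python3 - <<'E'
from h import *
import cv2
from workcell import ctrl
cv2.imwrite("pics/top2.png",vision.camera("top")[...,::-1])
f=lambda n:cv2.resize(cv2.imread(f"pics/{n}.png")[145:205,310:370],None,fx=6.5,fy=6.5,interpolation=2)
cv2.imwrite("pics/m2.png",np.hstack([f("top1"),f("top2")]))
s=ctrl.state();print(s["position"],s["wrist_force"])
E
```

```text
clock: 3.3
position: [0.5767, 0.0152, 0.0705]
eef_rot: [3.14, 0.0, 0.248]
wrist_force: [-2.9, -2.9, 4.9]
grip_width: 0.0
grasp_force: 2.5
[0.57671327 0.01530853 0.07043739] [-2.72445486 -3.15561737  4.41612206]
```

View pics/m2.png

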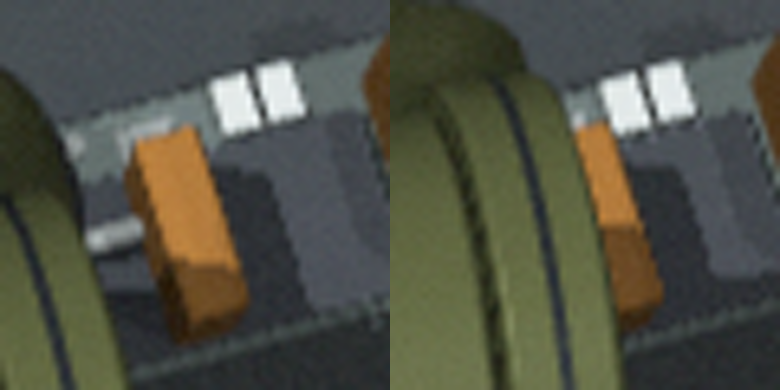

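The first stroke moved the cheek about 7–8 mm: its top corner went from panel x 197 to 215, with the line at 253. I'll stroke again.

```bash
python3 -m inch '[[0,0,-0.012,0,0,0,1],[0,-0.004,-0.014,0,0,0,1],[0,-0.02,-0.014,0,0,0,1],[0,-0.029,-0.012,0,0,0,1],[0,-0.029,-0.008,0,0,0,1],[0,-0.029,-0.003,0,0,0,1],[0,-0.029,0,0,0,0,1],[0,-0.029,0,0,0,0,1]]'; python3 -m inch '[[0,0.003,0,0,0,0,1],[0,0.007,0,0,0,0,1],[0,0.011,0,0,0,0,1],[0,0.015,0,0,0,0,1],[0,0.02,0,0,0,0,1],[0,0.024,0,0,0,0,1],[0,0.028,0,0,0,0,1],[0,0.028,0,0,0,0,1]]'
python3 -m inch '[[0,0,-0.012,0,0,0,1],[0,-0.004,-0.014,0,0,0,1],[0,-0.02,-0.014,0,0,0,1],[0,-0.029,-0.012,0,0,0,1],[0,-0.029,-0.008,0,0,0,1],[0,-0.029,-0.008,0,0,0,1]]'; python3 - <<'E'
from h import *
import cv2
from workcell import ctrl
cv2.imwrite("pics/top3.png",vision.camera("top")[...,::-1])
f=lambda n:cv2.resize(cv2.imread(f"pics/{n}.png")[145:205,310:370],None,fx=6.5,fy=6.5,interpolation=2)
cv2.imwrite("pics/m3.png",np.hstack([f("top1"),f("top3")]))
s=ctrl.state();print(s["position"],s["wrist_force"])
E
```

```text
clock: 4.15
position: [0.5697, 0.0447, 0.0699]
eef_rot: [3.141, 0.0, 0.249]
wrist_force: [-0.5, -0.2, 2.7]
grip_width: 0.0004
grasp_force: 1.7
clock: 4.95
position: [0.5772, 0.0158, 0.0706]
eef_rot: [3.139, -0.001, 0.248]
wrist_force: [-0.5, -2.0, 4.9]
grip_width: 0.0002
grasp_force: 2.4
clock: 5.55
position: [0.5687, 0.0461, 0.0776]
eef_rot: [3.141, 0.001, 0.251]
wrist_force: [-0.6, 0.2, 0.5]
grip_width: 0.0002
grasp_force: 0.0
[0.56897866 0.0454917  0.07778996] [ 0.30421901 -0.64931183  1.06506671]
```

View pics/m3.png

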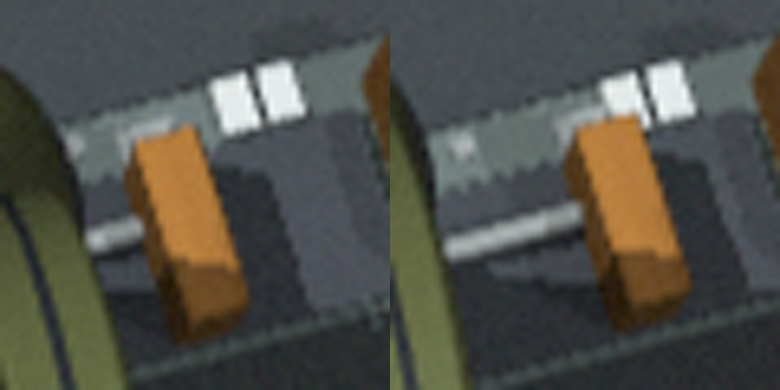

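Two strokes have moved the cheek about 19.5 mm, with about 17 mm left by this reading. I'll refine that numerically along the gauge axis.

```bash
cat >> h.py <<'E'
import cv2
yaw=.2505; ey=np.array([-np.sin(yaw),np.cos(yaw),0]); ex=np.array([np.cos(yaw),np.sin(yaw),0]); O=np.array([.6077,-.0968,0])
def rect(n,f,z,xs,ys):
    im=cv2.imread(f"pics/{f}.png")
    P=np.array([[pix(n,O+x*ex+y*ey+[0,0,z]) for y in ys] for x in xs]).astype(np.float32)
    return cv2.remap(im,P[...,0],P[...,1],cv2.INTER_CUBIC)
E
python3 - <<'E'
from h import *
ys=np.arange(-.075,.012,.0015); print('y mm',(ys*1000).round(1).tolist())
for f in('top0','top3'):
  for z,lab in((.0225,'plate'),(.033,'foot')):
    for x in (.040,.044,.048,.052):
        print(f,lab,x,rect('top',f,z,np.arange(x-.001,x+.0015,.001),ys).mean((0,2)).round().astype(int).tolist())
# cheek top tracking: red-blue profile at z=.085
ys=np.arange(-.07,.03,.0005)
for f in('top0','top1','top3'):
    r=rect('top',f,.085,np.arange(.0,.03,.002),ys).astype(float).mean(0); d=r[:,2]-r[:,0]
    w=np.where(d>d.max()/2)[0]; print(f,'orange y',ys[w[0]],ys[w[-1]])
E
```

```text
y mm [-75.0, -73.5, -72.0, -70.5, -69.0, -67.5, -66.0, -64.5, -63.0, -61.5, -60.0, -58.5, -57.0, -55.5, -54.0, -52.5, -51.0, -49.5, -48.0, -46.5, -45.0, -43.5, -42.0, -40.5, -39.0, -37.5, -36.0, -34.5, -33.0, -31.5, -30.0, -28.5, -27.0, -25.5, -24.0, -22.5, -21.0, -19.5, -18.0, -16.5, -15.0, -13.5, -12.0, -10.5, -9.0, -7.5, -6.0, -4.5, -3.0, -1.5, 0.0, 1.5, 3.0, 4.5, 6.0, 7.5, 9.0, 10.5]
top0 plate 0.04 [101, 94, 94, 142, 206, 227, 227, 226, 226, 225, 225, 227, 217, 178, 106, 97, 171, 233, 232, 225, 226, 226, 225, 227, 226, 204, 159, 116, 100, 108, 117, 118, 118, 117, 116, 116, 115, 117, 123, 135, 152, 165, 165, 162, 158, 155, 152, 151, 153, 154, 147, 139, 139, 143, 133, 114, 102, 102]
top0 plate 0.044 [100, 99, 108, 136, 190, 228, 232, 227, 226, 226, 226, 231, 232, 166, 81, 89, 168, 216, 229, 227, 225, 225, 225, 226, 228, 215, 158, 103, 96, 109, 115, 118, 117, 116, 116, 118, 120, 122, 124, 131, 135, 133, 131, 133, 132, 128, 126, 126, 125, 127, 119, 112, 119, 121, 115, 108, 103, 101]
top0 plate 0.048 [95, 89, 86, 138, 206, 230, 223, 222, 223, 225, 229, 235, 201, 142, 94, 101, 166, 22
[... 3656 characters left out ...]
 86, 88, 101, 110, 101]
top3 foot 0.052 [67, 65, 66, 68, 69, 71, 77, 85, 86, 84, 80, 75, 76, 83, 79, 68, 60, 71, 79, 83, 87, 86, 83, 78, 78, 79, 82, 75, 67, 64, 70, 72, 71, 67, 63, 65, 72, 78, 76, 74, 73, 73, 72, 74, 78, 77, 73, 72, 77, 76, 73, 74, 75, 75, 74, 76, 77, 76]Traceback (most recent call last):
  File "<stdin>", line 10, in <module>
  File "h.py", line 16, in rect
    P=np.array([[pix(n,O+x*ex+y*ey+[0,0,z]) for y in ys] for x in xs]).astype(np.float32)
                 ~~~^^^^^^^^^^^^^^^^^^^^^^^
  File "h.py", line 8, in pix
    p=vision.camera_params(n); c=R.from_euler('xyz',p['attitude']).inv().apply(np.array(X)-p['origin'])
ValueError: time passes only in moves, steps and waits
```

```bash
sed -i 's/^def ray/import functools\nvision_cp=functools.lru_cache(vision.camera_params)\ndef ray/; s/p=vision.camera_params(n)/p=vision_cp(n)/' h.py; cat >> h.py <<'E'
def edge(f):
    ys=np.arange(-.07,.03,.0005); out=[]
    r=rect('top',f,.085,np.arange(.0,.03,.002),ys).astype(float).mean(0); d=r[:,2]-r[:,0]
    w=np.where(d>d.max()/2)[0]; out+=[ys[w[0]],ys[w[-1]]]
    r=rect('top',f,.033,np.arange(.034,.0385,.001),ys).astype(float)
    return out,r.mean((0,2))[::3].round().astype(int).tolist()
E
python3 - <<'E'
from h import *
print((np.arange(-.07,.03,.0015)*1000).tolist())
for f in('top0','top1','top3'): print(f,edge(f))
E
```

```text
[-70.0, -68.5, -67.0, -65.5, -64.0, -62.5, -61.0, -59.5, -57.99999999999999, -56.49999999999999, -54.99999999999999, -53.49999999999999, -51.99999999999999, -50.499999999999986, -48.999999999999986, -47.499999999999986, -45.999999999999986, -44.499999999999986, -42.999999999999986, -41.49999999999998, -39.99999999999998, -38.49999999999998, -36.99999999999998, -35.49999999999998, -33.99999999999997, -32.49999999999997, -30.99999999999997, -29.49999999999997, -27.999999999999968, -26.499999999999968, -24.999999999999968, -23.499999999999964, -21.999999999999964, -20.499999999999964, -18.99999999999996, -17.49999999999996, -15.99999999999996, -14.499999999999957, -12.999999999999956, -11.499999999999954, -9.999999999999954, -8.499999999999952, -6.99999999999995, -5.499999999999949, -3.999999999999948, -2.4999999999999467, -0.9999999999999454, 0.500000000000056, 2.0000000000000573, 3.5000000000000586, 5.00000000000006, 6.500000000000061, 8.000000000000062, 9.500000000000064, 11.000000000000066, 12.500000000000068, 14.000000000000068, 15.50000000000007, 17.00000000000007, 18.500000000000
[... 679 characters left out ...]
, 226, 178, 112, 107, 172, 229, 240, 232, 231, 232, 232, 233, 236, 211, 159, 113, 105, 115, 125, 123, 118, 118, 122, 126, 124, 120, 120, 128, 146, 162, 160, 157, 154, 151, 146, 147, 152, 147, 136, 140, 151, 149, 132, 113, 104, 105, 105, 106, 107, 108, 109, 116, 120, 125, 126, 107, 73])
top3 ([np.float64(-0.034499999999999975), np.float64(-0.009999999999999953)], [97, 137, 206, 240, 233, 231, 231, 232, 232, 237, 226, 177, 113, 108, 170, 227, 228, 208, 210, 218, 214, 205, 193, 164, 137, 141, 160, 164, 159, 153, 147, 149, 152, 147, 143, 147, 152, 148, 137, 118, 107, 105, 105, 105, 105, 105, 105, 107, 108, 107, 106, 107, 107, 107, 107, 106, 106, 106, 105, 108, 117, 134, 141, 144, 150, 152, 141])
```

```bash
python3 -m inch '[[0,0,0.004,0,0,0,1],[0,0,0.008,0,0,0,1],[0,0.004,0.008,0,0,0,1],[0,0.009,0.008,0,0,0,1],[0,0.014,0.008,0,0,0,1],[0,0.02,0.008,0,0,0,1],[0,0.026,0.008,0,0,0,1],[0,0.028,0.008,0,0,0,1]]'
python3 -m inch '[[0,0,0,0,0,0,1],[0,0,-0.012,0,0,0,1],[0,-0.004,-0.014,0,0,0,1],[0,-0.02,-0.014,0,0,0,1],[0,-0.029,-0.012,0,0,0,1],[0,-0.029,-0.008,0,0,0,1],[0,-0.029,-0.008,0,0,0,1]]'; python3 - <<'E'
from h import *
for n in("top","side"): cv2.imwrite(f"pics/{n}4.png",vision.camera(n)[...,::-1])
print(edge("top4"))
xs=np.arange(.025,.06,.0002);ys=np.arange(-.075,0,.0002)
b=cv2.imread("pics/side4.png")[165:210,245:285]
a=cv2.resize(rect('top','top4',.033,xs,ys),None,fx=2,fy=2)
c=cv2.resize(b,None,fx=5,fy=5,interpolation=2)
o=np.zeros((580,750,3),np.uint8);o[:a.shape[0],:a.shape[1]]=a;o[352:352+c.shape[0],:c.shape[1]]=c
cv2.imwrite("pics/m4.png",o)
E
```

```text
clock: 6.4
position: [0.5769, 0.0169, 0.0707]
eef_rot: [3.14, -0.001, 0.248]
wrist_force: [0.1, -0.1, 4.6]
grip_width: 0.0003
grasp_force: 2.3
clock: 7.1
position: [0.5684, 0.0471, 0.0776]
eef_rot: [3.141, 0.002, 0.251]
wrist_force: [0.4, -0.6, -0.0]
grip_width: 0.0002
grasp_force: 0.0
([np.float64(-0.044999999999999984), np.float64(-0.020499999999999963)], [96, 136, 204, 240, 234, 232, 232, 233, 232, 228, 206, 158, 110, 112, 164, 200, 176, 147, 155, 165, 161, 157, 157, 151, 140, 140, 145, 148, 150, 151, 145, 132, 115, 108, 105, 106, 106, 106, 106, 106, 107, 107, 106, 105, 105, 107, 107, 107, 107, 107, 107, 105, 105, 109, 118, 124, 125, 124, 123, 124, 125, 135, 141, 144, 149, 153, 142])
```

View pics/m4.png

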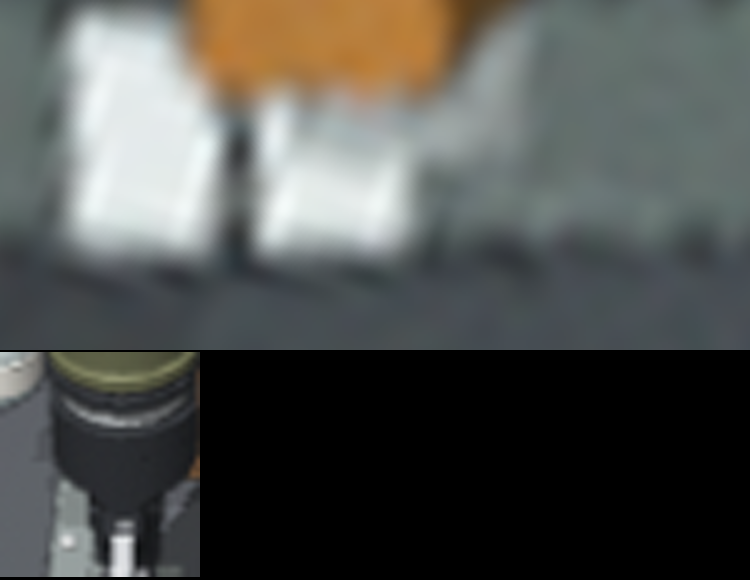

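The rectified view (10 px/mm, y = −75 mm + col/10) shows the line at col 237, which is −53.4 mm once its own height is taken into account. The foot edge is at about col 300, roughly −45.5 mm, so about 7.8 mm is left. That needs a stroke of about 21 mm.

```bash
python3 -m inch '[[0,0,0.004,0,0,0,1],[0,0,0.008,0,0,0,1],[0,0.004,0.008,0,0,0,1],[0,0.009,0.008,0,0,0,1],[0,0.014,0.008,0,0,0,1],[0,0.018,0.008,0,0,0,1],[0,0.021,0.008,0,0,0,1],[0,0.021,0.008,0,0,0,1]]'
python3 -m inch '[[0,0,-0.015,0,0,0,1],[0,0,-0.05,0,0,0,1],[0,-0.03,-0.09,0,0,0,1],[0,-0.08,-0.12,0,0,0,1],[-0.04,-0.12,-0.12,0,0,0,1],[-0.08,-0.16,-0.12,0,0,0,1],[-0.12,-0.2,-0.12,0,0,0,1],[-0.12,-0.2,-0.12,0,0,0,1]]'; python3 - <<'E'
from h import *
for n in("top","side"): cv2.imwrite(f"pics/{n}5.png",vision.camera(n)[...,::-1])
print(edge("top5"))
xs=np.arange(.025,.06,.0002);ys=np.arange(-.075,0,.0002)
a=cv2.resize(rect('top','top5',.033,xs,ys),None,fx=2,fy=2)
c=cv2.resize(rect('side','side5',.033,xs,ys),None,fx=2,fy=1.3)
cv2.imwrite("pics/m5.png",np.vstack([a,c]))
E
```

```text
clock: 8.0
position: [0.5749, 0.0246, 0.0708]
eef_rot: [3.14, -0.001, 0.248]
wrist_force: [-0.9, -0.4, 5.0]
grip_width: 0.0001
grasp_force: 2.5
clock: 8.8
position: [0.4047, 0.1917, 0.1903]
eef_rot: [3.142, 0.003, 0.253]
wrist_force: [0.2, 0.4, -1.2]
grip_width: -0.0001
grasp_force: 0.0
([np.float64(-0.05349999999999999), np.float64(-0.02899999999999997)], [101, 142, 209, 240, 223, 217, 221, 219, 210, 199, 177, 148, 141, 161, 170, 164, 157, 152, 153, 157, 152, 148, 151, 155, 155, 144, 124, 109, 107, 109, 109, 108, 109, 111, 112, 110, 109, 109, 109, 110, 110, 111, 110, 111, 111, 109, 109, 112, 119, 126, 127, 127, 128, 128, 128, 127, 127, 127, 127, 128, 128, 137, 145, 149, 154, 157, 147])
```

View pics/m5.png

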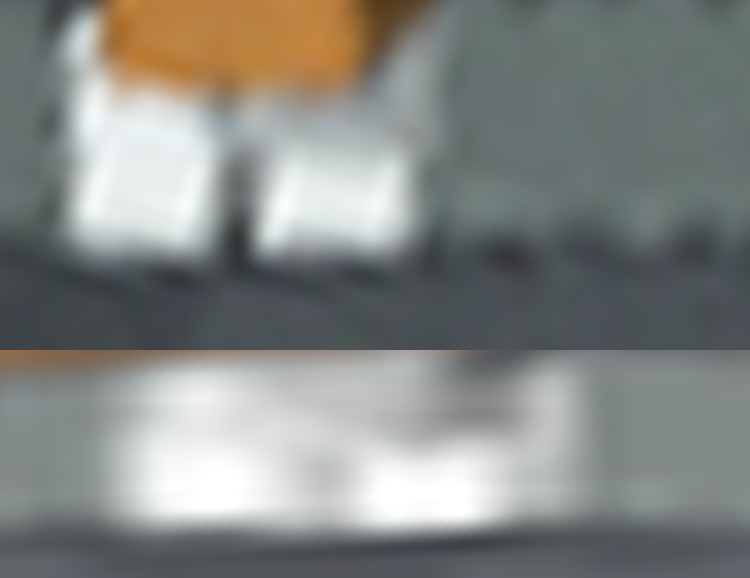

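The foot's edge now appears on the line: in the top panel the foot's left end is at about col 225 and the line at col 237. I'll cross-check with both cameras using the crisp top edge of the cheek's inner face.

```bash
python3 - <<'E'
from h import *
ys=np.arange(-.08,.03,.00025)
def cross(d,lev,first=True):
    w=np.where(d>lev)[0]; return ys[w[0] if first else w[-1]]*1000
for n in("top","side"):
  for k in("0","5"):
    f=n+k
    o=[]
    for x in(-.02,-.01,0,.01,.02):
        r=rect(n,f,.085,np.arange(x-.003,x+.0035,.001),ys).astype(float).mean(0); d=r[:,2]-r[:,0]
        lev=np.percentile(d,95)/2; o.append((cross(d,lev),cross(d,lev,False)))
    print(f,'cheek top',[(round(a,1),round(b,1)) for a,b in o])
    for x in(.040,.044,.048):
        r=rect(n,f,.0225,np.arange(x-.001,x+.0015,.001),ys).astype(float).mean((0,2))
        m=(ys>-.064)&(ys<-.044); i=np.maximum(0,195-r[m]); print('  line x',x,round((ys[m]*i).sum()/max(i.sum(),1)*1000,2),'plate -y end',cross(r,170))
E
```

```text
top0 cheek top [(np.float64(-14.5), np.float64(11.3)), (np.float64(-14.5), np.float64(11.5)), (np.float64(-14.5), np.float64(11.3)), (np.float64(-14.2), np.float64(11.3)), (np.float64(-14.0), np.float64(10.0))]
  line x 0.04 -53.16 plate -y end -69.74999999999999
  line x 0.044 -53.28 plate -y end -69.49999999999999
  line x 0.048 -53.52 plate -y end -69.74999999999999
top5 cheek top [(np.float64(-54.2), np.float64(-28.2)), (np.float64(-54.0), np.float64(-28.5)), (np.float64(-54.0), np.float64(-28.2)), (np.float64(-54.0), np.float64(-28.2)), (np.float64(-53.2), np.float64(-29.2))]
  line x 0.04 -50.49 plate -y end -69.99999999999999
  line x 0.044 -53.03 plate -y end -69.74999999999999
  line x 0.048 -53.49 plate -y end -69.99999999999999
side0 cheek top [(np.float64(-80.0), np.float64(29.8)), (np.float64(-80.0), np.float64(29.8)), (np.float64(-80.0), np.float64(29.8)), (np.float64(-80.0), np.float64(29.8)), (np.float64(-80.0), np.float64(23.8))]
  line x 0.04 -54.38 plate -y end -74.75
  line x 0.044 -54.34 plate -y end -75.0
  line x 0.048 -54.26 plate -y end -74.75
side5 cheek top [(np.float64(-80.0), np.float64(25.0)), (np.float64(-80.0), np.float64(12.8)), (np.float64(-80.0), np.float64(10.3)), (np.float64(-80.0), np.float64(26.3)), (np.float64(-80.0), np.float64(-13.2))]
  line x 0.04 -45.05 plate -y end -75.25
  line x 0.044 -53.8 plate -y end -75.5
  line x 0.048 0.0 plate -y end -75.5
```

The cheek measures 26 mm thick, as it should. Its inner face is at −54.0 mm and the line at −53.3 mm, so the error is about 0.7 mm and inside the tolerance. The hand is clear, so I'm handing in.

```bash
python3 -c "
from workcell import job
print(job.sign_off())"
```

```text
the job is handed in; nothing more can be done
None
```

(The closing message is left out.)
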